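# Seat and lock the sliding till of a tool chest

### The job

The till (the shallow wooden tray) of the open plywood tool chest has been left short of its place. Push it with the fingertips along its runners, towards the end wall that carries the wooden turn-button, until it drops fully down into the notches; then swing the turn-button round until it points square across over the till's rim, locking the till for carrying. Only push: nothing is to be lifted or taken out of the till, and the other things on the bench stay where they are.

Things in the scene. Friction and masses are not known exactly. Their poses are not given: they have to be found in the camera images.
- chest: Open-topped plywood tool chest, fixed: 270 (own x) x 440 (own y) x 108 mm high, walls 12 mm; origin at the centre of its underside. Along the inside of each long wall runs a runner 24 mm wide, top 70 mm above the underside; the till slides on them along own +y. Between the runners is an open well (floor at 10 mm) with loose tools. End handles lie outside, below the rim.
- notch_centre (a point): where the till's origin must come along the runners: midway between the notches (own 0, 101, 70 mm of the chest), fixed in the chest. Each runner has two notches, 27 mm wide and 10 mm deep, 80 mm before and behind this point.
- till: Loose shallow wooden tray, 243 (own x) x 190 (own y) x 47 mm, 0.45 to 0.7 kg, carrying two loose things (pushing takes some 3 to 10 N). Origin at the centre of its underside, axes as the chest's. It rides with the origin 70 mm above the chest's underside, 70 to 130 mm short of the notches at the start; seated, 60 mm, and 3.5 mm of play either way along y. Walls guide it with 1.5 mm play a side.
- till_tail (a point): top centre of the outer face of the till's trailing (own -y) end rim, where one pushes: an upright face 243 mm long, 47 mm high. At least 80 mm free between it and the chest's -y end wall. Rim top: 9 mm proud of the chest's wall while riding, 1 mm below it when seated. The rim is 8 mm thick and stands 28 mm above the till's board.
- till_nose (a point): top centre of the outer face of the till's leading (own +y) end rim; 12 mm short of the end wall when seated. Under the till two cross battens, 20 mm wide and 11 mm high, 80 mm before and behind its centre, drop into the notches together.
- button_pivot (a point): pivot of the turn-button, in the middle of the top of the chest's +y end wall (own 0, 214, 108 mm)
- button_nose (a point): end of the turn-button's long arm, 50 mm from the pivot, at mid-height (116 mm up). The turn-button is a dark wooden bar 70 x 18 x 14 mm, underside 1 mm above the wall's top, pivoted 20 mm from its short end, with friction (about 0.04 N m): it stays where it is left. It passes 2 mm over the seated till's rim; a till that has not dropped blocks it.
- turn_button (a joint): angle of the turn-button, rad: 0 = long arm lies along the end wall (pointing to the chest's own -x), growing anticlockwise seen from above; 1.571 = long arm points square into the chest (own -y) over the till's rim. It starts between 0 and 0.45.
- parts_box: clear low parts box 62 x 102 x 24 mm, loose in the till's wider compartment (own +x side)
- tape_measure: tape measure 64 x 82 x 37 mm, loose in the till's narrower compartment (own -x side), towards the trailing end; its origin is the centre of its underside
- pliers: pliers 53 x 165 x 12 mm lying on the floor of the chest's well
- screwdriver: screwdriver 27 x 205 x 27 mm lying on the floor of the chest's well
- battery: battery pack with plug, 34 x 110 x 23 mm, lying on the bench to the left of the chest
- jar: clear jar, 68 mm across, 125 mm high, standing on the bench to the right of the chest
- c_clamp: small C-clamp 153 x 91 x 18 mm lying on the bench to the right of the chest
Things that resemble listed ones, but are neither listed nor needed, are in the scene too. There is more than one size of the tape_measure; the job needs the smallest. What is shaped like the parts_box but orange is not meant.

How it is judged (in metres and radians):
On the way, in this order (a step that is already met when the one before it is completed fails the run):
1. the till has dropped level into the notches (z of till in the frame of chest below 0.0635 m and z of each of till_nose, till_tail in the frame of chest below 0.111 m and y of till in the frame of chest between 0.094 and 0.108 m), for 0.2 s.
2. the turn-button points in over the seated till's rim (all of step 1 and value of joint turn_button between 1.22 and 1.92 rad), for 0.2 s.
At the end, for the whole second after the job is handed in: The till sits level in both pairs of notches (origin within 3.5 mm of fully down and 7 mm of the notches along the runners, both rims down), the turn-button is within 20 degrees of square over its rim, the till is at rest and its two things lie in it (all of step 2 and linear speed of till below 0.02 m/s and z of parts_box in the frame of till between 0.01 and 0.03 m and z of tape_measure in the frame of till between 0.01 and 0.03 m); the robot touches nothing.
It fails at once if the till was lifted or tipped (z of till in the frame of chest above 0.08 m or angle between till's own z axis and vertical above 0.15 rad).
It fails at once if a thing in the till was lifted or tipped over (z of any of parts_box, tape_measure in the frame of till above 0.04 m or angle between any of parts_box, tape_measure's own z axis and vertical above 0.6 rad).
It fails at once if a tool in the chest's well was lifted (height (world z) of any of pliers, screwdriver above 0.05 m).
It fails at once if something on the bench was moved (distance of any of battery, jar, c_clamp from where it was at the start of the episode above 0.02 m).
It also fails if it takes over 45 s, if anything falls off the work surface, if the arm or the gripper's body presses on something with over 40 N, if the wrist force passes 120 N, or if a joint passes its speed limit or range.

### The arm

A 6-joint arm with a two-finger parallel gripper is mounted at the origin on a cart in front of the work surface, level with it; the furniture and walls round the work are solid. World frame = base frame: x ahead of the robot, y to its left, z up, the work surface at z = 0. Lengths are in mm, angles in degrees, forces in N, time in s.
With the tool pointing down it reaches from about 350 to 850 mm from the base axis. Payload 8.1 kg.
Tool frame: the origin (TCP) lies between the finger pads; the fingertips stand 17 mm ahead of it and the grasp point (between the pads) lies 2 mm behind it; z points along the fingers, y is the line along which they close (so a half turn about z gives the same grasp; the last joint's range is limited). The gripper opens to 85 mm and grips with 20 to 120 N. Pads are 22 mm wide; open, the fingers measure 114 mm over their backs; the gripper's body (76 mm by 85 mm) begins 54 mm behind the grasp point. The pads swing forward as they close: fully open they stand 13 mm farther back than shut.
Start: joints at [70.737, 7.471, 85.268, -0, 87.261, -4.893], TCP at [148.885, 581.239, 227.692] pointing down, gripper open.
Joint ranges: [-169.43, 169.43], [-51.17, 129.36], [1.28, 143.12], [-76.62, 256.62], [0, 156.53], [-152.29, 152.29]. Speed limits (degrees/s): [136.94, 136.94, 159.86, 180, 180, 180].

### API

Orientations are given as [roll, pitch, yaw] about the fixed x, y, z axes, in that order (R = Rz(yaw) Ry(pitch) Rx(roll)).
In Python, from bench import sense, snapshot, hand_in, trace, place_of gives the robot as it stands.
- The arm moves only by the shell command python3 -m handwheel 'ROWS' [FORCE]. ROWS is JSON, a list of rows, each a list of 7 numbers: the opening, from -1 (shut) to 1 (fully open), then the shift along the tool's x, y, z in cm, then the turn, a rotation vector about the tool's x, y, z in rad. A call has 1 to 12 rows; each row shifts and turns the commanded pose from where the row before left it, along the tool's axes as they then stand; what a row does not reach is not made up. A row lasts 1/12 s, in which the tool goes at most 41.7 mm and 7.16 degrees, less where a joint would pass 70% of its speed; a pose out of reach is approached as far as the arm can. A call with a gripper value outside its range is refused whole. The fingers move at their own pace and stop on an object; FORCE is the grip in N (left out, the last holds). Time passes only in rows, so rows that do not move let the fingers close. It gives the time, the measured TCP pose, the force, the opening and the grip force at its end, in the units of the state.
- sense(): the state, without advancing time (a new reading comes with each control period).
- snapshot(name): name is "scene" or "top" or "wrist"; returns a dict with "image" (400x640x3 uint8, red, green, blue), "intrinsics" (3x3 intrinsics, pixels), "R" (3x3) and "t" (3): a world point X has camera coordinates R X + t. Camera axes: x right, y down, z forward; pixel columns grow to the right and rows downward; lengths in mm; the calibration is good to about 2 mm. A picture is of the moment at which its call begins. There is no depth.
- hand_in(): hands the job in; it is judged then, once.
Trained networks look in a picture, given as the dict that the camera call returned (one of the last four; its "shot" number tells which), for a name from the list of things; names that differ only in an ending like _2 or _b are one class to them, and where a whole thing is asked for, a point or a joint stands for the part that bears it (a point fixed in the world has none). Each returns a list of dicts, best first, with "conf" (0 to 1); they miss things now and then, are a little off and sometimes report something else, mostly with a low value. They report only what shows in the picture. A call takes as long as a camera call. They do not tell look-alikes from the thing itself.
- trace(picture, query): "pixels" (400x640 bool, what is visible of it).
- place_of(picture, query): "location" ([x, y, z] in mm, in world coordinates, good to about 4 mm: a listed point, or the origin of a listed thing).
The state is a dict: "time": time; "joint_pos": joint angles; "qd": joint speeds; "joint_efforts": joint torques, N m; "tool_pos": TCP position; "tcp_rot": TCP orientation; "ft_force": force on the tool from outside, world axes, zero at the start; "wrist_torque": the same for the moment, N m; "finger_gap": finger opening in mm; "grip_force": force on a finger pad.
Only numpy, scipy, OpenCV 4.12 (cv2) and the standard library are available. Lean on these libraries where they do the work, as an engineer would, in place of code of your own. Each camera call takes 0.05 s, during which the arm holds its last target. There are 200 camera calls.

## Working session

There is one attempt and no reset: what is moved stays moved. The work goes in short steps, Python scripts to look and compute and a shell command to move; the robot and the scene stay as the last step left them, time stands still between calls to the robot, and variables do not carry over. Pictures are saved under pics/ and viewed, at most 13 in all, crops included, and the job is handed in when it is done.

```bash
mkdir -p pics && ls && cat > h.py <<'E'
import numpy as np, cv2
from bench import sense, snapshot, place_of, trace
def pix(p,X):
    c=p["R"]@np.array(X,float)+p["t"]; u=p["intrinsics"]@c; return u[:2]/u[2]
def ray(p,uv,z):
    K=np.array(p["intrinsics"]);R=np.array(p["R"]);t=np.array(p["t"])
    d=R.T@np.linalg.solve(K,[uv[0],uv[1],1]);o=-R.T@t
    return o+d*(z-o[2])/d[2]
def save(p,n,s=1):
    cv2.imwrite(n,cv2.cvtColor(p["image"],cv2.COLOR_RGB2BGR))
E
python3 - <<'E'
from h import *
s=sense();print(s)
for n in("scene","top"):
    p=snapshot(n);save(p,f"pics/{n}1.png")
    for q in("chest","notch_centre","till","till_tail","till_nose","button_pivot","button_nose","turn_button","tape_measure","parts_box","jar","battery","c_clamp"):
        try:print(n,q,[(np.round(d["location"]).tolist(),round(d["conf"],2),np.round(pix(p,d["location"])).tolist()) for d in place_of(p,q)[:3]])
        except Exception as e:print(n,q,e)
E
```

```text
pics
{'time': 0.0, 'joint_pos': array([ 7.07376107e+01,  7.51362636e+00,  8.53293967e+01, -1.38538952e-03,
        8.72629256e+01, -4.89291029e+00]), 'qd': array([-0.07350471,  0.00352832,  0.00510453, -0.02879217, -0.02551415,
       -0.05160224]), 'joint_efforts': array([-1.84949422e-03, -5.69385910e+01, -5.00548232e+01, -4.96302473e-04,
        1.50071742e-02,  1.51762421e-06]), 'tool_pos': array([148.70320807, 580.69898292, 226.65877516]), 'tcp_rot': array([-1.79894319e+02, -7.65809916e-03,  1.65630581e+02]), 'ft_force': array([ 0.09988328, -0.78209487, -0.42158848]), 'wrist_torque': array([-1.61939067e-02, -2.08598546e-02,  4.30497475e-05]), 'grip_force': 0.0, 'finger_gap': 85.41987778511593}
scene chest [([558.0, -56.0, -0.0], 0.76, [325.0, 221.0]), ([490.0, -75.0, 88.0], 0.46, [347.0, 206.0])]
scene notch_centre [([577.0, 45.0, 67.0], 0.59, [304.0, 224.0])]
scene till [([558.0, -51.0, 72.0], 0.86, [325.0, 207.0]), ([575.0, -413.0, 2.0], 0.56, [367.0, 165.0])]
scene till_tail [([545.0, -144.0, 114.0], 0.92, [343.0, 183.0])]
scene till_nose [([575.0, 41.0, 118.0], 0.75, [305.0, 
[... 1228 characters left out ...]
 [([552.0, 153.0, 116.0], 0.71, [258.0, 189.0])]
top turn_button it knows: battery, button_nose, button_pivot, c_clamp, chest, jar, notch_centre, parts_box, pliers, screwdriver, tape_measure, till, till_nose, till_tail
top tape_measure [([672.0, 315.0, -0.0], 0.94, [219.0, 161.0]), ([486.0, -78.0, 91.0], 0.76, [332.0, 213.0]), ([427.0, 296.0, 0.0], 0.73, [219.0, 232.0])]
top parts_box [([736.0, -412.0, -1.0], 0.83, [427.0, 148.0]), ([606.0, -63.0, 86.0], 0.57, [328.0, 176.0])]
top jar [([575.0, -410.0, 3.0], 0.84, [429.0, 193.0])]
top battery [([544.0, 390.0, 3.0], 0.63, [194.0, 197.0]), ([558.0, -48.0, 69.0], 0.49, [323.0, 191.0])]
top c_clamp [([384.0, -460.0, -2.0], 0.83, [445.0, 249.0])]
```

```bash
python3 - <<'E'
from h import *
p=snapshot("top")
c=cv2.resize(p["image"][110:260,190:460],None,fx=2.95,fy=2.95,interpolation=cv2.INTER_CUBIC)
cv2.imwrite("pics/topc.png",cv2.cvtColor(c,cv2.COLOR_RGB2BGR))
# fit chest yaw & origin from points
from scipy.optimize import least_squares
obs={(0,101):[(577,45),(580,43)],(0,214):[(603,151),(604,150)]}
till=[((558,-51),0),((558,-51),0),((545,-144),-95),((538,-140),-95),((575,41),95),((576,42),95)]
def f(v):
    x,y,a,d=v;e=np.array([-np.sin(a),np.cos(a)]);r=[]
    for k,l in obs.items():
        for o in l:r+=list(np.array([x,y])+e*k[1]-o)
    for o,k in till:r+=list(np.array([x,y])+e*(d+k)-o)
    return r
s=least_squares(f,[560,-50,-.2,0],loss="soft_l1",f_scale=3);print(s.x,np.degrees(s.x[2]),np.round(s.fun,1))
E
```

```text
[ 5.57089057e+02 -5.65700582e+01 -2.12742160e-01  5.90768651e+00] -12.189227872126871 [ 1.4 -2.8 -1.6 -0.8 -0.7  1.6 -1.7  2.6  0.3  0.2  0.3  0.2 -6.7  0.3
  0.3 -3.7  3.4  1.1  2.4  0.1]
```

View pics/topc.png

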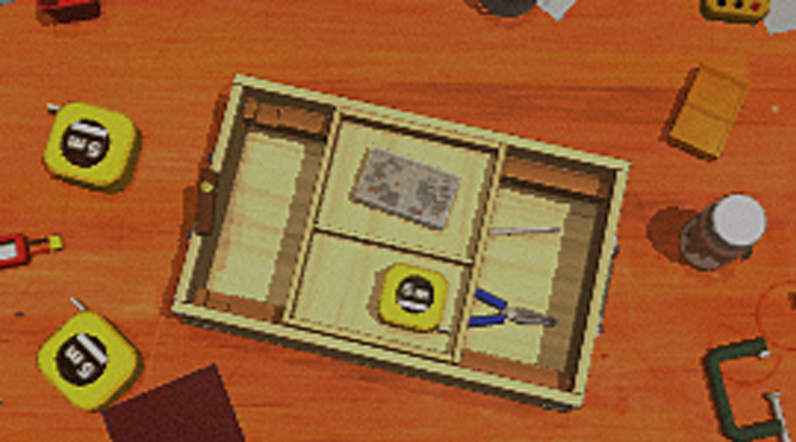

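View pics/scene1.png

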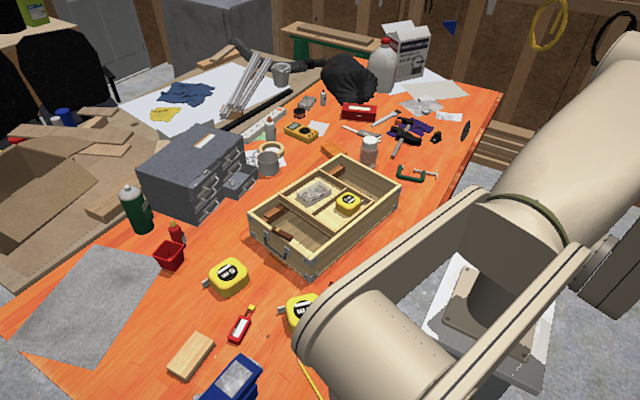

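The top crop shows the chest with its pivot at crop (207,187) and the till's tail rim at about (480,250). The till travels to image-left, which is world +y, and this agrees with the network fit: chest at (557,-57), yaw -12.2°, about 95 mm to go. Three yellow tapes appear at crop (90,145), (90,360) and (415,298). The one meant is the smallest, lying in the till's narrow compartment. The parts box is the clear one at (405,187), not the orange one at (708,110). Neither gets handled.

I'm moving the open gripper to behind the tail, still high.

```bash
python3 -m handwheel '[[1,-2.33,-2.69,0.11,0,0,0],[1,-2.33,-2.69,0.11,0,0,0],[1,-2.33,-2.69,0.11,0,0,0],[1,-2.33,-2.69,0.11,0,0,0],[1,-2.33,-2.69,0.11,0,0,0],[1,-2.33,-2.69,0.11,0,0,0],[1,-2.33,-2.69,0.11,0,0,0],[1,-2.33,-2.69,0.11,0,0,0],[1,-2.33,-2.69,0.11,0,0,0],[1,-2.33,-2.69,0.11,0,0,0],[1,-2.33,-2.69,0.11,0,0,0],[1,-2.33,-2.69,0.11,0,0,0]]' && python3 -m handwheel '[[1,-2.33,-2.69,0.11,0,0,0],[1,-2.33,-2.69,0.11,0,0,0],[1,-2.33,-2.69,0.11,0,0,0],[1,-2.33,-2.69,0.11,0,0,0],[1,-2.33,-2.69,0.11,0,0,0],[1,-2.33,-2.69,0.11,0,0,0],[1,-2.33,-2.69,0.11,0,0,0],[1,-2.33,-2.69,0.11,0,0,0],[1,-2.33,-2.69,0.11,0,0,0],[1,-2.33,-2.69,0.11,0,0,0],[1,-2.33,-2.69,0.11,0,0,0],[1,-2.33,-2.69,0.11,0,0,0]]' && python3 -m handwheel '[[1,0,0,0,0,0,0.12],[1,0,0,0,0,0,0.12],[1,0,0,0,0,0,0.12],[1,0,0,0,0,0,0.12],[1,0,0,0,0,0,0.12],[1,0,0,0,0,0,0.12],[1,0,0,0,0,0,0.12],[1,0,0,0,0,0,0.12],[1,0,0,0,0,0,0.12],[1,0,0,0,0,0,0.12],[1,0,0,0,0,0,0.12],[1,0,0,0,0,0,0.12]]' && python3 -m handwheel '[[1,0,0,0,0,0,0.09],[1,0,0,0,0,0,0]]' && python3 - <<'E'
from h import *
s=sense();print(s["tool_pos"],s["tcp_rot"],s["joint_pos"])
p=snapshot("wrist");save(p,"pics/w1.png")
for n in("wrist","top","scene"):
    if n!="wrist":p=snapshot(n)
    for q in("till","till_tail","till_nose","button_pivot","button_nose","notch_centre"):
        print(n,q,[(np.round(d["location"]).tolist(),round(d["conf"],2)) for d in place_of(p,q)[:1]])
E
```

```text
time: 2.35
tool_pos: [340.1, 197.6, 214.8]
tcp_rot: [180.0, 0.1, 165.6]
ft_force: [1.9, -0.1, 0.2]
finger_gap: 85.4
grip_force: 0.0
time: 3.35
tool_pos: [530.9, -184.8, 201.2]
tcp_rot: [180.0, 0.0, 165.6]
ft_force: [0.6, 0.4, -0.2]
finger_gap: 85.4
grip_force: 0.0
time: 4.35
tool_pos: [530.4, -182.9, 201.3]
tcp_rot: [180.0, 0.0, 82.8]
ft_force: [1.0, -0.3, -0.6]
finger_gap: 85.6
grip_force: 0.0
time: 4.52
tool_pos: [530.4, -183.0, 201.3]
tcp_rot: [180.0, 0.0, 77.7]
ft_force: [-0.4, -0.8, -0.8]
finger_gap: 85.3
grip_force: 0.0
[ 530.37237915 -182.96931054  201.34597005] [1.79995213e+02 2.12012240e-03 7.77215090e+01] [-2.42688278e+01  2.22401875e+00  9.35724862e+01 -1.08499385e-03
  8.41983722e+01 -1.19902272e+01]
wrist till [([556.0, -53.0, 75.0], 0.85)]
wrist till_tail [([537.0, -141.0, 121.0], 0.82)]
wrist till_nose []
wrist button_pivot []
wrist button_nose []
wrist notch_centre []
top till []
top till_tail [([541.0, -143.0, 118.0], 0.57)]
top till_nose [([577.0, 41.0, 114.0], 0.74)]
top button_pivot [([602.0, 149.0, 109.0], 0.82)]
top button_nose [([550.0, 154.0, 115.0], 0.44)]
top notch_centre [([580.0, 42.0, 68.0], 0.78)]
scene till [([562.0, -48.0, 73.0], 0.78)]
scene till_tail [([539.0, -144.0, 114.0], 0.68)]
scene till_nose []
scene button_pivot [([604.0, 148.0, 107.0], 0.88)]
scene button_nose [([551.0, 156.0, 117.0], 0.42)]
scene notch_centre [([579.0, 41.0, 68.0], 0.96)]
```

View pics/w1.png

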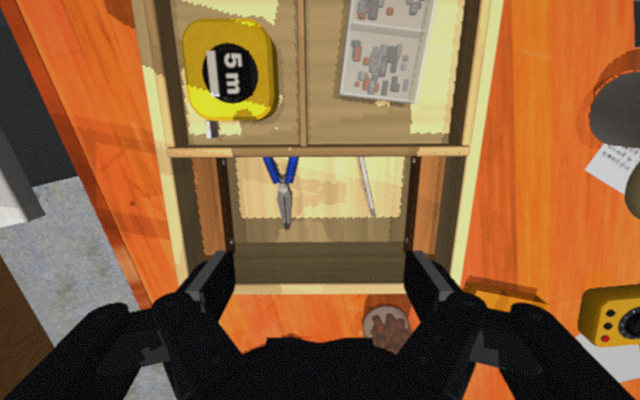

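The wrist view shows the gripper square to the tail rim (row 152) and centred on the chest (column 320). The slot behind the tail is free, so I'm lowering and starting the push.

```bash
python3 -m handwheel '[[1,0,0,3,0,0,0],[1,0,0,3,0,0,0],[1,0,0,3,0,0,0],[1,0,0,2,0,0,0],[1,0,0,0,0,0,0],[1,1,0,0,0,0,0],[1,1,0,0,0,0,0],[1,0.6,0,0,0,0,0],[1,0.5,0,0,0,0,0],[1,0.5,0,0,0,0,0]]' && python3 -m handwheel '[[1,0.5,0,0,0,0,0],[1,0.5,0,0,0,0,0],[1,0.5,0,0,0,0,0],[1,0.5,0,0,0,0,0],[1,0.5,0,0,0,0,0],[1,0.5,0,0,0,0,0],[1,0.5,0,0,0,0,0],[1,0.5,0,0,0,0,0]]' && python3 - <<'E'
from h import *
p=snapshot("top")
for q in("till","till_tail","till_nose"):print(q,[(np.round(d["location"]).tolist(),round(d["conf"],2)) for d in place_of(p,q)[:1]])
E
```

```text
time: 6.4
tool_pos: [539.4, -148.5, 93.6]
tcp_rot: [179.8, 0.2, 78.0]
ft_force: [-1.1, -6.6, 3.6]
finger_gap: 85.3
grip_force: 3.7
time: 7.07
tool_pos: [547.6, -109.9, 93.6]
tcp_rot: [179.8, 0.2, 78.0]
ft_force: [-2.0, -6.7, 3.6]
finger_gap: 85.5
grip_force: 3.8
till [([566.0, -8.0, 72.0], 0.57)]
till_tail [([549.0, -98.0, 118.0], 0.64)]
till_nose [([582.0, 84.0, 116.0], 0.76)]
```

```bash
python3 -m handwheel '[[1,0.5,0,0,0,0,0],[1,0.5,0,0,0,0,0],[1,0.5,0,0,0,0,0],[1,0.5,0,0,0,0,0],[1,0.5,0,0,0,0,0],[1,0.5,0,0,0,0,0],[1,0.3,0,0,0,0,0],[1,0.3,0,0,0,0,0],[1,0.2,0,0,0,0,0]]' && python3 -m handwheel '[[1,0.2,0,0,0,0,0],[1,0.2,0,0,0,0,0],[1,0.2,0,0,0,0,0]]' && python3 - <<'E'
from h import *
for n in("top","scene"):
  p=snapshot(n)
  for q in("till","till_tail","till_nose"):print(q,[(np.round(d["location"]).tolist(),round(d["conf"],2)) for d in place_of(p,q)[:1]])
E
```

```text
time: 8.02
tool_pos: [554.9, -72.8, 92.7]
tcp_rot: [179.9, 0.1, 78.0]
ft_force: [-1.8, -9.4, 6.6]
finger_gap: 85.6
grip_force: 4.6
time: 8.27
tool_pos: [556.1, -67.1, 92.6]
tcp_rot: [179.9, 0.1, 77.9]
ft_force: [-2.3, -9.3, 5.9]
finger_gap: 85.4
grip_force: 4.3
till [([575.0, 37.0, 68.0], 0.95)]
till_tail [([557.0, -51.0, 118.0], 0.88)]
till_nose []
till [([576.0, 37.0, 63.0], 0.83)]
till_tail [([560.0, -57.0, 105.0], 0.82)]
till_nose [([597.0, 130.0, 109.0], 0.86)]
```

```bash
for i in 1 2 ; do python3 -m handwheel '[[1,0.2,0,0,0,0,0],[1,0.15,0,0,0,0,0]]' | egrep 'pos|force'; done; python3 - <<'E'
from h import *
for n in("top","scene"):
  p=snapshot(n)
  for q in("till","till_tail","till_nose"):print(q,[(np.round(d["location"]).tolist(),round(d["conf"],2)) for d in place_of(p,q)[:1]])
E
```

```text
tool_pos: [556.0, -61.8, 91.1]
ft_force: [0.2, -0.4, 0.5]
grip_force: 0.0
tool_pos: [556.9, -58.4, 91.2]
ft_force: [-0.3, -0.0, 0.5]
grip_force: 0.0
till [([577.0, 38.0, 61.0], 0.57)]
till_tail [([556.0, -54.0, 105.0], 0.57)]
till_nose [([594.0, 130.0, 104.0], 0.78)]
till [([578.0, 38.0, 60.0], 0.93)]
till_tail [([559.0, -59.0, 103.0], 0.84)]
till_nose [([596.0, 129.0, 108.0], 0.75)]
```

The force fell to zero and the TCP dipped 1.5 mm. The till reads z≈60 with its rims near 105, so it has dropped. I'm backing off, rising, shutting the gripper and moving beyond the turn-button.

```bash
python3 -m handwheel '[[1,-0.8,0,0,0,0,0],[1,-0.7,0,0,0,0,0],[1,0,0,-3,0,0,0],[1,0,0,-4,0,0,0],[1,0,0,-4,0,0,0],[-1,0,0,0,0,0,0]]' 20 && python3 -m handwheel '[[-1,3.25,-0.45,0,0,0,0],[-1,3.25,-0.45,0,0,0,0],[-1,3.25,-0.45,0,0,0,0],[-1,3.25,-0.45,0,0,0,0],[-1,3.25,-0.45,0,0,0,0],[-1,3.25,-0.45,0,0,0,0],[-1,3.25,-0.45,0,0,0,0],[-1,3.25,-0.45,0,0,0,0],[-1,0,0,0,0,0,0],[-1,0,0,0,0,0,0]]' && python3 - <<'E'
from h import *
for n in("top","scene","wrist"):
  p=snapshot(n);save(p,f"pics/{n}3.png")
  for q in("till","till_tail","till_nose","button_pivot","button_nose"):print(n,q,[(np.round(d["location"]).tolist(),round(d["conf"],2)) for d in place_of(p,q)[:1]])
  if n=="top":
    c=cv2.resize(p["image"][130:250,220:400],None,fx=4,fy=4,interpolation=cv2.INTER_CUBIC)
    cv2.imwrite("pics/top3c.png",cv2.cvtColor(c,cv2.COLOR_RGB2BGR))
E
```

```text
time: 9.9
tool_pos: [558.0, -75.3, 211.2]
tcp_rot: [179.2, 0.0, 77.9]
ft_force: [0.9, -0.2, 1.1]
finger_gap: 75.6
grip_force: 0.0
time: 10.73
tool_pos: [572.6, 189.4, 201.0]
tcp_rot: [-180.0, 0.0, 78.1]
ft_force: [0.4, -0.9, -0.2]
finger_gap: -0.1
grip_force: 0.0
top till [([577.0, 35.0, 61.0], 0.8)]
top till_tail [([556.0, -52.0, 107.0], 0.91)]
top till_nose [([594.0, 132.0, 104.0], 0.89)]
top button_pivot [([599.0, 151.0, 111.0], 0.81)]
top button_nose [([551.0, 154.0, 117.0], 0.44)]
scene till [([579.0, 35.0, 62.0], 0.75)]
scene till_tail [([392.0, -456.0, 1.0], 0.57)]
scene till_nose [([593.0, 128.0, 109.0], 0.7)]
scene button_pivot [([604.0, 150.0, 107.0], 0.71)]
scene button_nose [([552.0, 154.0, 119.0], 0.56)]
wrist till []
wrist till_tail []
wrist till_nose [([603.0, 131.0, 106.0], 0.81)]
wrist button_pivot [([600.0, 152.0, 112.0], 0.91)]
wrist button_nose [([552.0, 152.0, 117.0], 0.71)]
```

View pics/top3c.png

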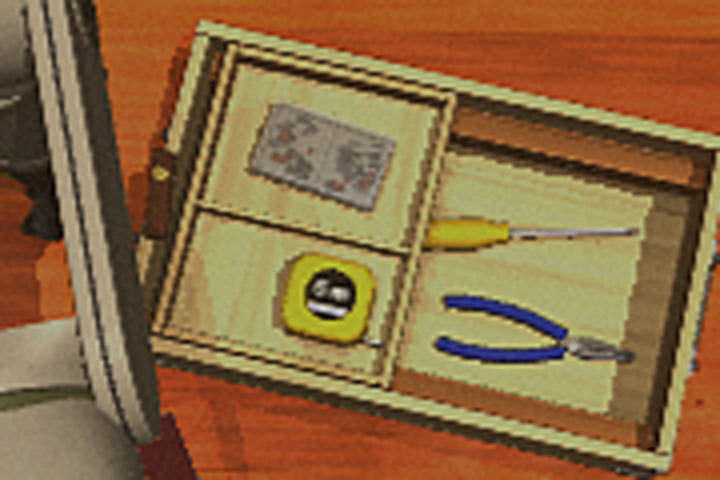

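View pics/wrist3.png

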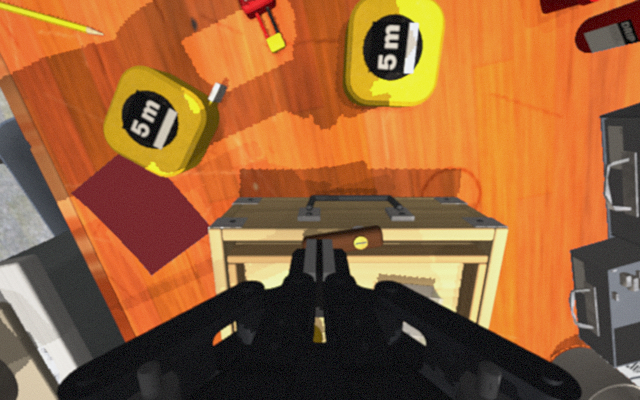

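The top view shows the till nested at the button end, its rim inside the chest wall. The wrist view shows the turn-button at pivot (361,241) with its arm to the left, and the shut fingers beyond it. I'm lowering outside the wall, then sweeping inwards.

```bash
python3 -m handwheel '[[-1,0,0,3,0,0,0],[-1,0,0,3,0,0,0],[-1,0,0,1.1,0,0,0],[-1,0,0,0,0,0,0],[-1,-1,0,0,0,0,0],[-1,-1,0,0,0,0,0],[-1,-0.8,0,0,0,0,0],[-1,-0.8,0,0,0,0,0],[-1,0,0,0,0,0,0]]' && python3 -m handwheel '[[-1,-0.8,0,0,0,0,0],[-1,-0.8,0,0,0,0,0],[-1,-0.6,0,0,0,0,0],[-1,0,0,0,0,0,0]]' && python3 -m handwheel '[[-1,0,0.5,0,0,0,0],[-1,0,0.5,0,0,0,0],[-1,0,0.35,0,0,0,0],[-1,0,0,0,0,0,0]]' && python3 - <<'E'
from h import *
for n in("top","scene","wrist"):
  p=snapshot(n);save(p,f"pics/{n}4.png")
  for q in("till","till_nose","button_pivot","button_nose"):print(n,q,[(np.round(d["location"]).tolist(),round(d["conf"],2)) for d in place_of(p,q)[:1]])
E
```

```text
time: 12.38
tool_pos: [565.8, 151.3, 131.7]
tcp_rot: [179.9, -0.0, 77.9]
ft_force: [-0.0, 0.3, 0.7]
finger_gap: 0.2
grip_force: 0.0
time: 12.72
tool_pos: [560.4, 130.4, 130.3]
tcp_rot: [-180.0, 0.0, 77.9]
ft_force: [0.5, 0.6, 0.8]
finger_gap: -0.2
grip_force: 0.0
time: 13.05
tool_pos: [574.7, 128.9, 130.3]
tcp_rot: [180.0, -0.0, 78.0]
ft_force: [-0.8, 1.3, -0.3]
finger_gap: -0.1
grip_force: 0.0
top till [([578.0, 38.0, 63.0], 0.76)]
top till_nose [([594.0, 129.0, 104.0], 0.81)]
top button_pivot []
top button_nose [([577.0, -409.0, 4.0], 0.7)]
scene till [([578.0, 38.0, 61.0], 0.94)]
scene till_nose [([596.0, 130.0, 108.0], 0.56)]
scene button_pivot [([601.0, 152.0, 104.0], 0.75)]
scene button_nose [([549.0, 156.0, 117.0], 0.65)]
wrist till []
wrist till_nose [([599.0, 133.0, 105.0], 0.66)]
wrist button_pivot [([604.0, 152.0, 112.0], 0.68)]
wrist button_nose [([550.0, 153.0, 116.0], 0.64)]
```

View pics/wrist4.png

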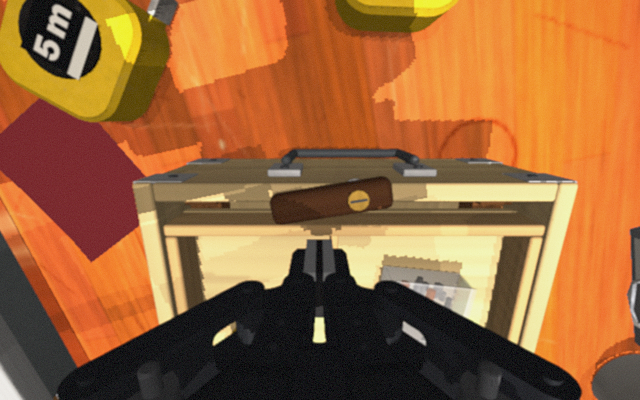

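The button is still where it was, running from (275,205) to (390,190). The fingertips passed over it without touching. I'll check the tip height against this picture.

```bash
python3 - <<'E'
from h import *
p=snapshot("wrist")
s=sense()["tool_pos"]
for d in(17,10,4,0):print(d,pix(p,[s[0],s[1],s[2]-d]), "half-width px y", pix(p,[s[0]+2.3,s[1]+10.8,s[2]-d]))
for q in([602,150.5,123],[551.5,153.5,116],[594,130,107]):print(q,pix(p,q))
c=cv2.resize(p["image"][150:300,220:420],None,fx=4,fy=4,interpolation=cv2.INTER_CUBIC)
cv2.imwrite("pics/w5c.png",cv2.cvtColor(c,cv2.COLOR_RGB2BGR))
t=snapshot("scene")
c=cv2.resize(t["image"][170:290,220:400],None,fx=4,fy=4,interpolation=cv2.INTER_CUBIC)
cv2.imwrite("pics/s5c.png",cv2.cvtColor(c,cv2.COLOR_RGB2BGR));print(pix(t,[s[0],s[1],s[2]-17]))
E
```

```text
17 [317.88269996 241.58591986] half-width px y [317.8514559  224.80619404]
10 [317.83756147 246.52809655] half-width px y [317.80421303 229.16826303]
4 [317.79594284 251.0848871 ] half-width px y [317.76059429 233.19570608]
0 [317.76654309 254.30384127] half-width px y [317.729747   236.04392501]
[602, 150.5, 123] [359.13612355 204.19091127]
[551.5, 153.5, 116] [271.90050526 213.08058816]
[594, 130, 107] [348.77153551 229.63201636]
[289.14750109 230.586968  ]
```

View pics/w5c.png

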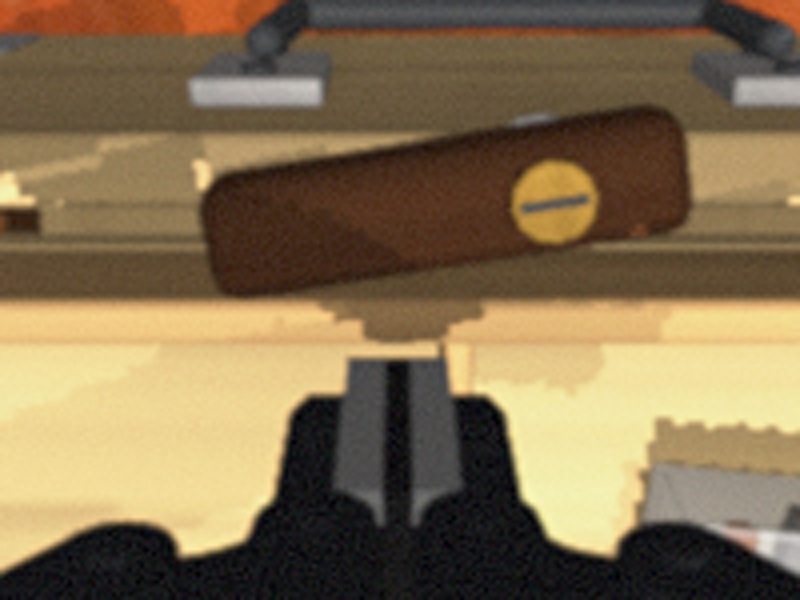

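View pics/s5c.png

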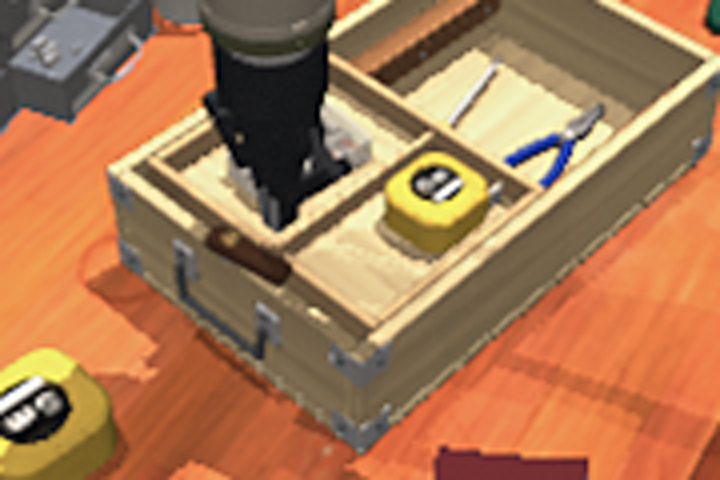

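The visible pad edge (full-image row 239.5) puts the tips only about 0–5 mm ahead of the TCP, so they cleared the button. I'm going back out and repeating about 13 mm lower, checking for contact before the full sweep.

```bash
python3 -m handwheel '[[-1,0,0,-2,0,0,0],[-1,0,0,-1,0,0,0],[-1,0,0,0,0,0,0],[-1,2.95,-0.75,0,0,0,0],[-1,2.95,-0.75,0,0,0,0],[-1,0,0,0,0,0,0],[-1,0,0,2.3,0,0,0],[-1,0,0,2,0,0,0],[-1,0,0,0,0,0,0],[-1,0,0,0,0,0,0],[-1,0,0,0,0,0,0]]' && python3 -m handwheel '[[-1,-0.8,0,0,0,0,0],[-1,-0.8,0,0,0,0,0],[-1,-0.7,0,0,0,0,0],[-1,0,0,0,0,0,0],[-1,0,0,0,0,0,0]]' && python3 - <<'E'
from h import *
p=snapshot("wrist");save(p,"pics/w6.png")
for q in("button_pivot","button_nose"):print(q,[(np.round(d["location"]).tolist(),round(d["conf"],2)) for d in place_of(p,q)[:1]])
E
```

```text
time: 14.82
tool_pos: [571.8, 189.6, 118.1]
tcp_rot: [180.0, -0.0, 78.0]
ft_force: [-0.3, -0.3, -0.1]
finger_gap: -0.1
grip_force: 0.0
time: 15.23
tool_pos: [567.4, 166.3, 118.7]
tcp_rot: [179.9, -0.0, 77.9]
ft_force: [-0.8, -0.6, 5.4]
finger_gap: 0.2
grip_force: 2.8
button_pivot [([604.0, 151.0, 112.0], 0.96)]
button_nose []
```

```bash
python3 - <<'E'
import cv2
i=cv2.imread("pics/w6.png");cv2.imwrite("pics/w6c.png",cv2.resize(i[170:320,220:420],None,fx=4,fy=4,interpolation=cv2.INTER_CUBIC))
E
```

```text
(no output)
```

View pics/w6c.png

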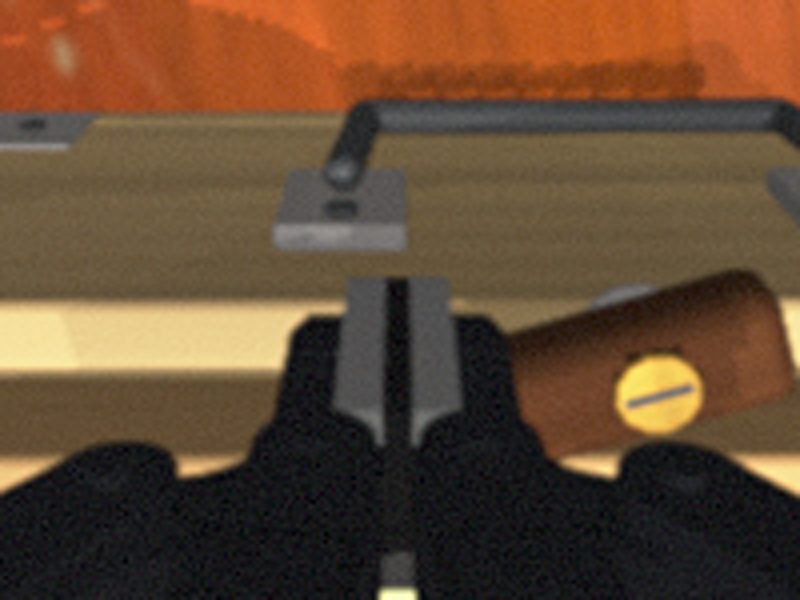

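The button has turned a little (slope about 0.28, up from 0.18), so the fingers now touch its side. The upward 5.4 N means the tips graze the wall top. I'm raising 3.5 mm and sweeping on.

```bash
python3 -m handwheel '[[-1,0,0,-0.35,0,0,0],[-1,0,0,0,0,0,0],[-1,-0.6,0,0,0,0,0],[-1,-0.6,0,0,0,0,0],[-1,-0.6,0,0,0,0,0],[-1,0,0,0,0,0,0]]' && python3 -m handwheel '[[-1,-0.6,0,0,0,0,0],[-1,-0.6,0,0,0,0,0],[-1,-0.4,0,0,0,0,0],[-1,0,0,0,0,0,0],[-1,0,0.5,0,0,0,0],[-1,0,0.5,0,0,0,0],[-1,0,0,0,0,0,0]]' && python3 - <<'E'
from h import *
p=snapshot("wrist");save(p,"pics/w7.png")
for q in("button_pivot","button_nose","till_nose"):print(q,[(np.round(d["location"]).tolist(),round(d["conf"],2)) for d in place_of(p,q)[:1]])
i=cv2.imread("pics/w7.png");cv2.imwrite("pics/w7c.png",cv2.resize(i[150:300,220:420],None,fx=4,fy=4,interpolation=cv2.INTER_CUBIC))
E
```

```text
time: 15.88
tool_pos: [562.4, 148.2, 120.3]
tcp_rot: [-180.0, 0.0, 77.9]
ft_force: [-0.5, 0.3, -0.1]
finger_gap: -0.0
grip_force: 0.0
time: 16.47
tool_pos: [570.5, 131.8, 121.0]
tcp_rot: [179.9, -0.0, 78.0]
ft_force: [-0.3, 0.6, -0.3]
finger_gap: 0.1
grip_force: 0.0
button_pivot [([602.0, 153.0, 111.0], 0.65)]
button_nose [([548.0, 145.0, 113.0], 0.73)]
till_nose [([600.0, 130.0, 106.0], 0.59)]
```

View pics/w7c.png

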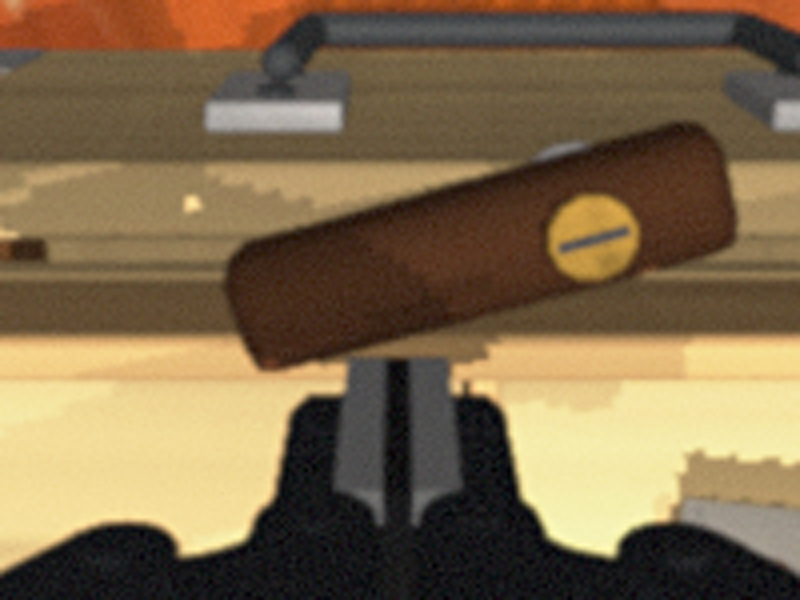

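The fingers slid over the button again, so the earlier 5 N was the tip resting on its top (z 123). That puts the shut tips about 4 mm above the reported TCP height. I'm repeating with the TCP at about 109, tips at about 113.

```bash
python3 -m handwheel '[[-1,0,0,-2,0,0,0],[-1,0,0,-1,0,0,0],[-1,0,0,0,0,0,0],[-1,2.8,-0.5,0,0,0,0],[-1,2.8,-0.5,0,0,0,0],[-1,0,0,0,0,0,0],[-1,0,0,2.1,0,0,0],[-1,0,0,2.1,0,0,0],[-1,0,0,0,0,0,0],[-1,0,0,0,0,0,0],[-1,0,0,0,0,0,0]]' && python3 -m handwheel '[[-1,-0.8,0,0,0,0,0],[-1,-0.8,0,0,0,0,0],[-1,-0.7,0,0,0,0,0],[-1,-0.4,0,0,0,0,0],[-1,0,0,0,0,0,0],[-1,0,0,0,0,0,0]]' && python3 - <<'E'
from h import *
p=snapshot("wrist");save(p,"pics/w8.png")
for q in("button_pivot","button_nose"):print(q,[(np.round(d["location"]).tolist(),round(d["conf"],2)) for d in place_of(p,q)[:1]])
E
```

```text
time: 17.58
tool_pos: [571.5, 188.6, 109.5]
tcp_rot: [180.0, -0.0, 78.0]
ft_force: [-0.7, 1.0, 0.8]
finger_gap: 0.1
grip_force: 0.0
time: 18.08
tool_pos: [565.6, 161.7, 109.1]
tcp_rot: [180.0, -0.0, 77.9]
ft_force: [0.1, 1.2, -0.3]
finger_gap: 0.3
grip_force: 0.0
button_pivot [([604.0, 152.0, 110.0], 0.63)]
button_nose []
```

```bash
python3 -m handwheel '[[-1,-0.6,0,0,0,0,0],[-1,-0.6,0,0,0,0,0],[-1,-0.6,0,0,0,0,0],[-1,-0.6,0,0,0,0,0],[-1,-0.4,0,0,0,0,0],[-1,0,0,0,0,0,0],[-1,0,0.5,0,0,0,0],[-1,0,0.4,0,0,0,0],[-1,0,0,0,0,0,0]]' && python3 - <<'E'
from h import *
p=snapshot("wrist");save(p,"pics/w9.png")
for q in("button_pivot","button_nose","till_nose"):print(q,[(np.round(d["location"]).tolist(),round(d["conf"],2)) for d in place_of(p,q)[:1]])
i=cv2.imread("pics/w9.png");cv2.imwrite("pics/w9c.png",cv2.resize(i[150:300,220:420],None,fx=4,fy=4,interpolation=cv2.INTER_CUBIC))
E
```

```text
time: 18.98
tool_pos: [569.2, 132.7, 108.7]
tcp_rot: [180.0, 0.0, 77.9]
ft_force: [-0.7, -0.4, 1.0]
finger_gap: -0.0
grip_force: 0.4
button_pivot [([605.0, 152.0, 108.0], 0.86)]
button_nose [([583.0, 104.0, 118.0], 0.75)]
till_nose []
```

View pics/w9c.png

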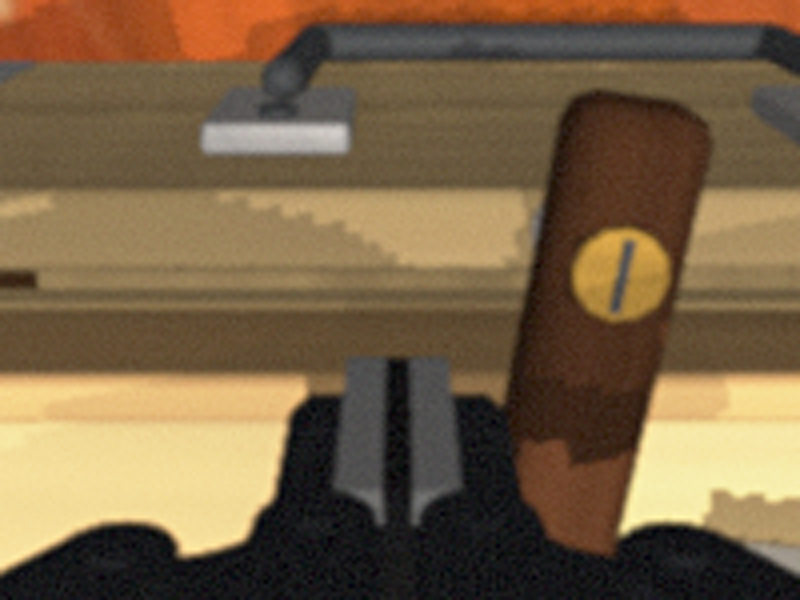

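The button now stands about 78° round, leaning about 12° from square in the picture. I'm nudging 8 mm more, then backing off and rising clear.

```bash
python3 -m handwheel '[[-1,0,0.4,0,0,0,0],[-1,0,0.4,0,0,0,0],[-1,0,0,0,0,0,0],[-1,0,0,0,0,0,0],[-1,0,-1,0,0,0,0],[-1,0,-0.6,0,0,0,0],[-1,0,0,0,0,0,0],[-1,0,0,-3,0,0,0],[-1,0,0,-4,0,0,0],[-1,3,0,-2,0,0,0],[-1,0,0,0,0,0,0],[-1,0,0,0,0,0,0]]' && python3 - <<'E'
from h import *
for n in("wrist","scene","top"):
  p=snapshot(n)
  if n=="wrist":save(p,"pics/w10.png")
  for q in("till","till_tail","till_nose","button_pivot","button_nose","tape_measure","parts_box"):print(n,q,[(np.round(d["location"]).tolist(),round(d["conf"],2)) for d in place_of(p,q)[:2]])
E
```

```text
time: 20.18
tool_pos: [568.7, 165.4, 201.3]
tcp_rot: [179.7, -0.1, 78.1]
ft_force: [-0.3, -0.7, -0.7]
finger_gap: -0.1
grip_force: 0.0
wrist till [([576.0, 37.0, 62.0], 0.8)]
wrist till_tail []
wrist till_nose [([599.0, 133.0, 105.0], 0.62)]
wrist button_pivot [([602.0, 151.0, 110.0], 0.98), ([599.0, 130.0, 106.0], 0.62)]
wrist button_nose [([595.0, 100.0, 116.0], 0.59)]
wrist tape_measure [([425.0, 295.0, -1.0], 0.84)]
wrist parts_box [([593.0, 100.0, 116.0], 0.16)]
scene till [([575.0, 37.0, 61.0], 0.61), ([599.0, 130.0, 110.0], 0.37)]
scene till_tail [([560.0, -58.0, 103.0], 0.6), ([575.0, 37.0, 62.0], 0.43)]
scene till_nose [([596.0, 130.0, 108.0], 0.64)]
scene button_pivot [([601.0, 152.0, 108.0], 0.62)]
scene button_nose [([598.0, 102.0, 115.0], 0.46)]
scene tape_measure [([429.0, 292.0, -2.0], 0.64), ([390.0, -457.0, 0.0], 0.64)]
scene parts_box [([574.0, -413.0, 3.0], 0.69), ([632.0, 27.0, 78.0], 0.55)]
top till [([554.0, -56.0, -3.0], 0.72), ([576.0, 38.0, 60.0], 0.67)]
top till_tail [([557.0, -53.0, 107.0], 0.95)]
top till_nose [([597.0, 128.0, 106.0], 0.89)]
top button_pivot [([602.0, 150.0, 109.0], 0.9), ([555.0, -59.0, -2.0], 0.37)]
top button_nose [([596.0, 100.0, 115.0], 0.56)]
top tape_measure [([502.0, 11.0, 81.0], 0.68), ([675.0, 316.0, 0.0], 0.67)]
top parts_box [([624.0, 23.0, 77.0], 0.87), ([737.0, -413.0, -1.0], 0.67)]
```

View pics/w10.png

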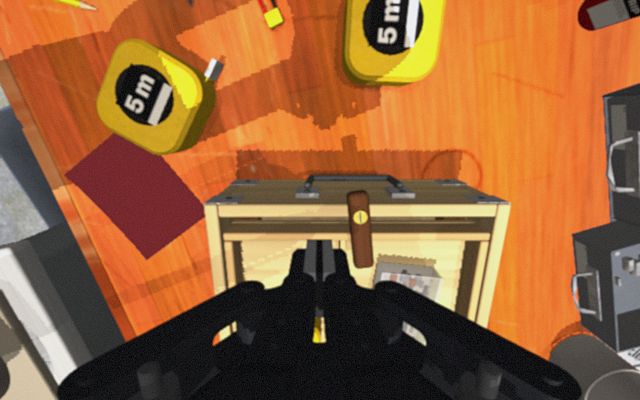

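The wrist view shows the button pointing square in over the till's rim, from (357,195) to (362,268). The networks put it at about 95°. The till reads z≈61 with both rims near 106, so it is seated, and the robot is clear.

```bash
python3 -c "
from bench import hand_in
print(hand_in())"
```

```text
the job is handed in; nothing more can be done
None
```

I pushed the till home until it dropped into its notches and swung the turn-button to about 95°, square over the rim. I handed the job in at about 20 s with the arm clear; no verdict came back.

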